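Refit the drill jig's dowel pin and hold its bush plate home

ROBOT

A 7-joint arm with a two-finger parallel gripper is mounted at the origin on a cart in front of the work surface, level with it; the furniture and walls round the work are solid. World frame = base frame: x ahead of the robot, y to its left, z up, the work surface at z = 0. Lengths are in mm, angles in rad, forces in N, time in s.
With the tool pointing down it reaches from about 400 to 925 mm from the base axis. Payload 5.6 kg.
Tool frame: the origin (TCP) lies midway between the tips of the shut fingers; the grasp point (between the pads) lies robot.grip_depth behind it (robot.grip_depth is the distance from the TCP to the grasp point, in mm); x points along the fingers, y is the direction in which the jaws open and shut, and the axes are right-handed (so a half turn about x gives the same grasp; the last joint's range is limited). The gripper opens to 85 mm and grips with 20 to 120 N. Pads are 22 mm wide; open, the fingers measure 114 mm over their backs; the gripper's body (76 mm by 85 mm) begins 54 mm behind the grasp point. The pads swing forward as they close: fully open they stand 13 mm farther back than shut.
Start: joints at [-1.158, 0.468, -0.012, 1.603, 0.006, 1.071, -0.056], TCP at [286.157, 583.629, 231.29] pointing down, gripper open.
Joint ranges: [-2.53, 2.53], [-0.31, 2.02], [-1.57, 1.55], [0.28, 2.44], [-1.29, 4.43], [0.15, 1.84], [-2.92, 2.92]. Speed limits (rad/s): [2.57, 2.57, 3.14, 3.14, 3.14, 3.14, 3.14].

INTERFACE

Orientations are given as a rotation vector (axis times angle).
In Python, from cell import status, snapshot, camera_info, robot, finder gives the robot as it stands.
- The arm moves only by the tool servo_tool, never from a script. Its argument "targets" is a list that holds one entry, the list of rows, each a list of 7 numbers: the gripper's target within -1 to 1 (fully open at 1, half-way at 0, shut at -1), then the shift along the tool's x, y, z in m, then the turn, a rotation vector about the tool's x, y, z in rad. A call has 1 to 20 rows; each row is the pose to reach, as a shift and turn from the pose commanded when the call began, along the tool's axes at that moment; what a row does not reach only later rows make up. A row lasts 1/8 s, in which the tool goes at most 62.5 mm and 10.7 degrees, less where a joint would pass 70% of its speed; a pose out of reach is approached as far as the arm can. A call with a gripper value outside its range is refused whole. The fingers move at their own pace and stop on an object; "force" is the grip in N (left out, the last holds). Time passes only in rows, so rows that repeat a pose let the fingers close. It gives the time, the measured TCP pose, the force and the opening at its end, in the units of the state.
- status.state(): the state, without advancing time (a new reading comes with each control period).
- snapshot(name): name is "scene" or "side" or "wrist"; returns (picture, depth): 384x512x3 uint8, red, green, blue; 384x512 float32, mm along the optical axis (not along the pixel's ray), 0 where there is no reading.
- camera_info(name): a dict with "mtx" (3x3 intrinsics, pixels), "dist" ([k1, k2, p1, p2, k3] as OpenCV has them; the pictures are not rectified), "R" (3x3) and "t" (3): a world point X has camera coordinates R X + t; the wrist camera has in their place "T_tool_cam" (4x4, takes a point from camera to tool coordinates, whose origin is the TCP and whose axes are the tool frame's). Camera axes: x right, y down, z forward; pixel columns grow to the right and rows downward; lengths in mm; the calibration is good to about 2 mm. A picture is of the moment at which its call begins: read the wrist's pose just before it. camera_info takes no time and is no camera call.
- robot.job_done(): hands the job in, once; it reports no verdict.
Trained networks look in the newest picture that a camera, given by its name, has taken for a name from the list of things; names that differ only in an ending like _2 or _b are one class to them, and where a whole thing is asked for, a point or a joint stands for the part that bears it (a point fixed in the world has none). Each returns a list of dicts, best first, with "p" (0 to 1); they miss things now and then, are a little off and sometimes report something else, mostly with a low value. They report only what shows in the picture. A call takes as long as a camera call.
- finder.cut_out(thing, camera): "mask" (384x512 bool, what is visible of it) and "xy" ([column, row] in pixels, amid what is visible of it).
The state is a dict: "time": time; "joint_pos": joint angles; "joint_velocities": joint speeds; "joint_efforts": joint torques, N m; "position": TCP position; "tcp_rot": TCP orientation; "force": force on the tool from outside, world axes, zero at the start; "wrist_torque": the same for the moment, N m; "width": finger opening in mm.
Only numpy, scipy, OpenCV 4.12 (cv2) and the standard library are available. Lean on these libraries where they do the work, as an engineer would, in place of code of your own. Each camera call takes 0.05 s, during which the arm holds its last target.

TASK

The drill jig on the raised work platform holds a pine block ready for drilling, but the jig's left post has lost its dowel pin: take the longest of the three pins from the wooden stand, push it upright and fully home into the empty socket of that post and let go. Then lift the bush plate by its handle, bring it over the jig, slide it about until it drops over both pins, and press it down against the spring plungers until it sits flat on both posts. Finish while still holding the plate pressed fully down by its handle, and leave everything else where it is.

Things in the scene. Friction and masses are not known exactly. Their poses are not given: they have to be found in the camera images.
- jig: The drill jig, bolted to the top of a raised plywood platform, 210 mm above the bench: grey base plate 110 (x) x 196 (y) x 18 mm; two square steel posts, 26 x 26 mm, at y = +-70 mm, their tops 58 mm above that top. Between them a fixed pine block, 45 x 80 mm, 56 mm high. Origin: centre of the underside; y from the right-hand post to the left-hand one.
- jig_socket (a point): Centre of the mouth of the empty pin socket, in the top face of the jig's left-hand (+y) post, 58 mm above the platform: a vertical blind hole, 11 mm in diameter, 28 mm deep, its mouth countersunk 2.5 mm wide all round. A 44 mm dowel that is fully home stands 16 mm out of it. Axes: the jig's, z up.
- jig_fixed_pin (a point): Centre of the top of the dowel pin that is already fixed in the jig's right-hand (-y) post: 10 mm in diameter, standing 16 mm out of the post, its top 74 mm above the platform, the edge chamfered (2 mm wide, 2.5 mm high).
- jig_centre (a point): Point half-way between the posts, level with their tops (58 mm above the platform), axes the jig's. The bush plate belongs with the centre of its underside here, its y along the jig's y, either way round. Four spring plungers (8 mm noses at x = +-18, y = +-49.5 mm) stand 6 mm above the post tops; 0.43 N/mm each. The plate let go floats 3 to 5 mm above the posts; about 6 to 9 N more push it home.
- bush_plate: The bush plate: loose aluminium bar, 64 (x) x 184 (y) x 18 mm, about 0.45 kg, lying handle up on the platform. Origin: centre of the underside, y along it, z up. Hidden in its underside, 18 mm deep, mouths countersunk 2.5 mm: at y = +70 mm a round bore 11.6 mm in diameter, at y = -70 mm a slot 11.6 (x) x 14.1 mm (y). On top of each a round boss, 30 mm in diameter, 8 mm high; between them a black bridge handle.
- bush_plate_handle (a point): Centre of the bar of the bush plate's handle, 51 mm above the plate's underside (33 mm above its top face). The bar is 20 mm wide (plate's x), 86 mm long (plate's y), 14 mm high, and clear underneath but for its two feet at y = +-36 mm. Axes as the plate's.
- bush_plate_under (a point): Centre of the underside of the bush plate (same place and axes as the plate's origin).
- dowel_mid (a point): Centre (half-way up) of the loose dowel pin that is wanted: steel, 10 mm in diameter, 44 mm long, both ends chamfered 2 x 2.5 mm, z along it (up at the start), 0.03 kg. It stands in one of the three holes of the wooden pin stand, 30 mm above the stand's top, the longest of the three pins.
- short_pin_a_mid (a point): Centre of another steel pin, 10 mm in diameter, 34 mm long, in another hole of the stand (20 mm of it shows). To be left there.
- short_pin_b_mid (a point): Centre of the shortest steel pin, 10 mm in diameter, 26 mm long, in another hole of the stand (12 mm of it shows). To be left there.
- pin_stand: Wooden pin stand, 130 (x) x 46 (y) x 24 mm, fixed on the platform. Origin: centre of the underside. Three holes of 11 mm in diameter, 14 mm deep, in a row at x = -42, 0 and +42 mm; a pin may lean a little in its hole. Which pin stands in which hole varies.
- pliers: Pliers with red handles, 56 x 170 x 14 mm, lying at the left end of the platform. Bystander.
- marker_pen: Blue and white marker pen, 17 x 135 x 16 mm, lying along the front edge of the platform. Bystander.
- tape_measure: Yellow tape measure, 38 x 112 x 62 mm, behind the jig. Bystander.
- coupling: Short brown pipe coupling, 46 x 46 x 40 mm, standing behind and to the left of the jig. Bystander.
- red_screwdriver: Screwdriver with a red handle, 30 x 218 x 29 mm, lying along the back of the platform. Bystander.
- thread_tape: Roll of thread tape, 54 x 54 x 18 mm, lying at the front right corner. Bystander.
- dowel: The same dowel pin; origin at the centre of its lower end face.

How it is judged (in metres and radians):
On the way, in this order (a step that is already met when the one before it is completed fails the run):
1. the dowel pin is fully home and upright in the empty socket and has been let go (horizontal distance between dowel_mid and jig_socket below 0.003 m and z of dowel_mid in the frame of jig_socket below -0.004 m and angle between dowel_mid's own z axis and vertical below 0.08 rad and contact force between the fingers and dowel below 0.2 N), for 0.2 s.
2. the bush plate has dropped onto both pins (horizontal distance between dowel_mid and jig_socket below 0.003 m and z of dowel_mid in the frame of jig_socket below -0.004 m and angle between dowel_mid's own z axis and vertical below 0.08 rad and horizontal distance between bush_plate_under and jig_centre below 0.003 m and angle between the y axis of bush_plate_under and the y axis of jig_centre, either way round below 0.05 rad and angle between bush_plate_under's own z axis and vertical below 0.06 rad and z of bush_plate_under in the frame of jig_centre below 0.008 m), for 0.1 s.
At the end, for the whole second after the job is handed in: Dowel in the socket: within 3 mm of its axis, 2 mm of home, 0.08 rad of upright. Bush plate on both pins: centred within 3 mm, aligned within 0.05 rad, level within 0.06 rad, underside under 1.7 mm above the posts, held by the robot with over 3 N, at rest (horizontal distance between dowel_mid and jig_socket below 0.003 m and z of dowel_mid in the frame of jig_socket below -0.004 m and angle between dowel_mid's own z axis and vertical below 0.08 rad and horizontal distance between bush_plate_under and jig_centre below 0.003 m and angle between the y axis of bush_plate_under and the y axis of jig_centre, either way round below 0.05 rad and angle between bush_plate_under's own z axis and vertical below 0.06 rad and z of bush_plate_under in the frame of jig_centre below 0.0017 m and contact force between any of the fingers, the arm and bush_plate above 3 N and linear speed of bush_plate below 0.02 m/s); the arm keeps its last pose, push and grip.
It fails at once if a bystander or a spare pin is moved more than 3 cm (distance of any of pliers, tape_measure, coupling, red_screwdriver, thread_tape, marker_pen, short_pin_a_mid, short_pin_b_mid from where it was at the start of the episode above 0.03 m).
It also fails if it takes over 58 s, if anything falls off the work surface, if the arm or the gripper's body presses on something with over 40 N, if the wrist force passes 120 N, or if a joint passes its speed limit or range.

## Working session

There is one attempt and no reset: what is moved stays moved. The work goes in short steps, Python scripts to look and compute and a tool call to move; the robot and the scene stay as the last step left them, time stands still between calls to the robot, and variables do not carry over. Pictures are saved under pics/ and viewed, and the job is handed in when it is done.

Besides the shell and the picture viewer there is one more tool, called after "Emit:" as name(argument=value, ...), one argument or row to a line, values as JSON. servo_tool: Moves the arm, as the interface text tells. Its arguments: {"type":"object","properties":{"targets":{"type":"array","items":{"type":"array","items":{"type":"array","items":{"type":"number"}}}},"force":{"type":"number"}},"required":["targets"]}

```bash
ls; mkdir -p pics; python3 - <<'E'
from cell import status, snapshot, camera_info, robot, finder
import cv2,numpy as np
s=status.state()
for k,v in s.items(): print(k,v)
print(robot.grip_depth)
for n in ["scene","side","wrist"]:
    p,d=snapshot(n); cv2.imwrite(f"pics/{n}0.png",p[:,:,::-1]); np.savez(f"pics/{n}0.npz",p=p,d=d)
    i=camera_info(n); print(n,i)
E
```

```text
pics
time 0.0
joint_pos [-1.15800919  0.46835711 -0.01159799  1.60360495  0.00597901  1.07138662
 -0.0562703 ]
joint_velocities [ 0.00051857 -0.00249051 -0.00093577  0.00063182  0.00171438  0.00111573
 -0.0008888 ]
joint_efforts [ 2.28499466e-04 -5.32371354e+01  2.18314107e-02 -2.51303548e+01
  1.14272555e-02  7.75088207e-03 -1.00598390e-05]
position [285.92980254 583.12942553 230.35905724]
tcp_rot [ 0.35612186  1.54136605 -0.3588075 ]
force [-0.21572239 -0.50647219  0.38822444]
wrist_torque [ 0.02208865  0.00679907 -0.0103346 ]
width 85.45641700131095
18.700000000000003
scene {'mtx': array([[381.6108137 ,   0.        , 253.32570782],
       [  0.        , 381.6108137 , 186.18595512],
       [  0.        ,   0.        ,   1.        ]]), 'dist': array([-0.08742833,  0.        ,  0.        ,  0.        ,  0.        ]), 'R': array([[ 0.84385504, -0.5365033 ,  0.00853765],
       [-0.26814731, -0.43543876, -0.85935447],
       [ 0.46476413,  0.72288125, -0.51130911]]), 't': array([-381.74048248,  489.95233176,  615.72019678])}
side {'mtx': array([[446.09229283,   0.        , 258.04123548
[... 300 characters left out ...]
8222,  0.71535573, -0.60514316]]), 't': array([-440.63855991,  513.75711744, 1122.98904362])}
wrist {'mtx': array([[307.36556059,   0.        , 256.29007233],
       [  0.        , 307.36556059, 188.25107468],
       [  0.        ,   0.        ,   1.        ]]), 'dist': array([-0.00169021,  0.        ,  0.        ,  0.        ,  0.        ]), 'T_tool_cam': array([[-9.86480588e-04, -2.94971045e-01,  9.55505683e-01,
        -1.43848963e+02],
       [ 9.99999507e-01, -1.82423806e-04,  9.76101323e-04,
         2.63082010e-02],
       [-1.13614644e-04,  9.55506174e-01,  2.94971080e-01,
        -7.55044210e+01],
       [ 0.00000000e+00,  0.00000000e+00,  0.00000000e+00,
         1.00000000e+00]])}
```

View pics/scene0.png

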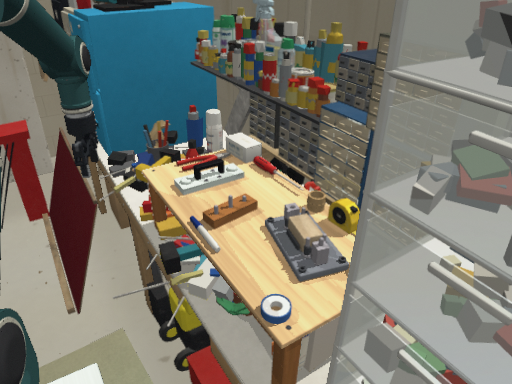

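View pics/side0.png

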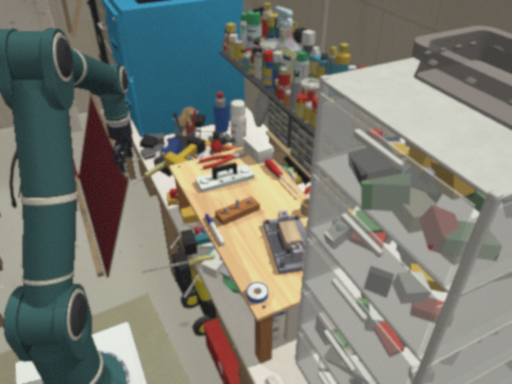

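View pics/wrist0.png

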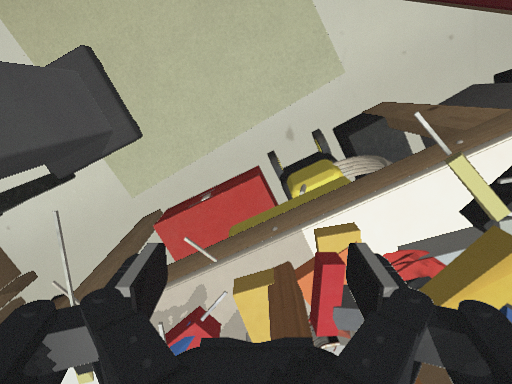

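```bash
cat > h.py <<'E'
from cell import status, snapshot, camera_info, robot, finder
import cv2,numpy as np
from scipy.spatial.transform import Rotation as Rn
def cam(n,s=None):
    i=camera_info(n)
    if n=="wrist":
        s=s or status.state()
        T=np.eye(4);T[:3,:3]=Rn.from_rotvec(s["tcp_rot"]).as_matrix();T[:3,3]=s["position"]
        W=T@i["T_tool_cam"]; return i["mtx"],i["dist"],W[:3,:3],W[:3,3]
    R=i["R"];return i["mtx"],i["dist"],R.T,-R.T@i["t"]
def rays(c,uv):
    K,D,R,t=c
    q=cv2.undistortPoints(np.asarray(uv,float).reshape(-1,1,2),K,D)[:,0]
    return np.c_[q,np.ones(len(q))]@R.T
def cloud(c,d):
    v,u=np.mgrid[:384,:512]
    r=rays(c,np.c_[u.ravel(),v.ravel()]).reshape(384,512,3)
    P=r*d[...,None]+c[3]; P[d<=0]=np.nan; return P
def onplane(c,uv,z):
    r=rays(c,uv); return c[3]+r*((z-c[3][2])/r[:,2])[:,None]
def proj(c,X):
    K,D,R,t=c; Rc=R.T
    return cv2.projectPoints(np.asarray(X,float).reshape(-1,1,3),cv2.Rodrigues(Rc)[0],-Rc@t,K,D)[0][:,0]
def shot(n,name):
    s=status.state(); p,d=snapshot(n); cv2.imwrite(f"pics/{name}.png",p[:,:,::-1]); c=cam(n,s)
    np.savez(f"pics/{name}.npz",p=p,d=d,K=c[0],D=c[1],R=c[2],t=c[3]); return p,d,c,cloud(c,d)
def load(name):
    z=np.load(f"pics/{name}.npz"); c=(z["K"],z["D"],z["R"],z["t"]); return z["p"],z["d"],c,cloud(c,z["d"])
E
python3 - <<'E'
from h import *
np.set_printoptions(precision=1,suppress=True)
p,d,c,P=shot("scene","s1")
print("cam",c[3])
for n in ["jig","bush_plate","dowel","pin_stand","pliers","marker_pen","tape_measure","coupling","red_screwdriver","thread_tape"]:
    r=finder.cut_out(n,"scene")
    for x in r[:2]:
        m=x["mask"]; q=P[m]; q=q[~np.isnan(q[:,0])]
        print(n,round(x["p"],2),x["xy"],m.sum(),np.median(q,0),q.min(0),q.max(0))
# red panel corners
for u,v in [(63,132),(96,185),(75,300),(55,255),(80,220),(95,150),(140,60),(200,60),(390,200),(300,60)]:
    print(u,v,P[v,u])
print(status.state()["time"])
E
```

```text
cam [ 167.3 -436.6  739.1]
jig 0.84 [304.2, 243.8] 3609 [583.6  11.7 229.4] [529.  -64.1 206.8] [701.3 185.7 285.3]
jig 0.65 [217.1, 208.9] 53 [488.5 220.7 238.7] [483.3 216.4 210. ] [521.4 281.4 253.4]
bush_plate 0.87 [207.9, 178.3] 1357 [553.  390.8 226.9] [467.6 365.5 207.2] [652.  471.8 269.1]
dowel 0.73 [267.4, 166.7] 213 [721.8 363.2 229.6] [712.4 315.4 119.6] [864.2 527.6 238.3]
dowel 0.52 [231.5, 201.1] 48 [528.9 226.3 250.2] [525.9 222.7 233.3] [534.7 233.1 263.5]
pin_stand 0.94 [230.9, 213.1] 995 [521.7 215.5 231.8] [462.5 196.7 207.8] [619.4 289.9 245.1]
pliers 0.7 [200.8, 160.7] 391 [588.3 521.3 218.2] [518.  401.3  55.5] [690.2 853.4 268. ]
pliers 0.35 [202.5, 236.0] 287 [436.2 177.6 222.4] [431.1 120.7 207.2] [451.6 253.7 226.5]
marker_pen 0.77 [201.4, 234.6] 264 [436.2 180.2 222.5] [431.3 120.8 207.2] [446.8 253.7 226.5]
marker_pen 0.53 [207.3, 178.7] 1423 [556.4 390.5 226.9] [467.6 363.3 207.2] [669.3 504.  269.1]
tape_measure 0.91 [343.1, 215.8] 827 [717.4  44.  248.1] [ 519.5 -156.3  183.5] [809.8 162.5 444.1]
coupling 0.63 [314.1, 200.8] 387 [718.2 135.3 234.4] [699.9 116.9 129.8] [854.2 236.8 250.1]
red_screwdriver 0.55 [266.3, 166.7] 204 [721.  365.5 230.1] [712.4 315.4 215.4] [736.8 415.5 238.3]
thread_tape 0.75 [277.2, 313.0] 706 [446.7 -76.8 225. ] [422.9 -99.8 209.7] [475.1 -46.4 230.1]
63 132 [ 337.8 2064.3 -181.8]
96 185 [ 454.2 1987.3 -569.2]
75 300 [ 121.7 1212.3 -777.3]
55 255 [  86.5 1640.8 -771. ]
80 220 [ 261.4 1328.9 -384. ]
95 150 [310.6 617.8 279.5]
140 60 [ 618.8 1116.5  401.1]
200 60 [ 841.6 1026.7  390.4]
390 200 [ 512.9 -203.8  494. ]
300 60 [970.4 541.3 467.4]
0.7
```

```bash
cat >> h.py <<'E'
def down(yaw):
    # tool x down, tool y (jaws) horizontal at world angle yaw
    y=np.array([np.cos(yaw),np.sin(yaw),0]);x=np.array([0,0,-1.]);return np.c_[x,y,np.cross(x,y)]
def delta(pos,yaw,frm=None):
    """frm=(pos,R) commanded pose; default measured"""
    s=status.state()
    p0,R0=frm if frm else (s["position"],Rn.from_rotvec(s["tcp_rot"]).as_matrix())
    sh=R0.T@(np.array(pos)-p0)/1000; rv=Rn.from_matrix(R0.T@down(yaw)).as_rotvec()
    return sh.round(4),rv.round(4)
E
python3 - <<'E'
from h import *
np.set_printoptions(precision=3,suppress=True)
s=status.state();R=Rn.from_rotvec(s["tcp_rot"]).as_matrix();print(R)
for yaw in [-90,90,0]:
  print(yaw,delta([500,170,500],np.radians(yaw)))
p,d,c,P=load("s1")
# obstacles between: point stats above z 150
q=P[np.isfinite(P[...,0])]
for x0 in range(200,900,100):
  for y0 in range(-300,800,100):
    m=(q[:,0]>x0)&(q[:,0]<x0+100)&(q[:,1]>y0)&(q[:,1]<y0+100)
    print(int(q[m,2].max()) if m.sum()>3 else -1,end=" ")
  print(x0)
E
```

```text
[[ 0.     0.44   0.898]
 [ 0.     0.898 -0.44 ]
 [-1.     0.     0.   ]]
-90 (array([-0.269, -0.277,  0.374]), array([ 2.686, -0.   , -0.   ]))
90 (array([-0.269, -0.277,  0.374]), array([-0.456,  0.   , -0.   ]))
0 (array([-0.269, -0.277,  0.374]), array([ 1.115, -0.   , -0.   ]))
-1 -1 -1 -1 -1 699 697 664 613 401 -791 200
-1 -1 1 2 2 92 92 79 603 335 62 300
-1 212 230 212 233 253 236 236 211 70 116 400
723 715 285 272 234 263 269 268 223 -445 111 500
405 608 275 273 268 211 266 266 262 -1 162 600
330 577 211 606 410 410 238 263 263 -1 124 700
-1 548 -1 624 623 555 473 523 536 640 638 800
```

Emit:
servo_tool(
  targets=[
    [[1,-0.06,0,0,0,0,0],[1,-0.12,-0.04,0.04,-0.1,0,0],[1,-0.269,-0.264,0.347,-0.456,0,0],[1,-0.269,-0.264,0.347,-0.456,0,0],[1,-0.269,-0.264,0.347,-0.456,0,0],[1,-0.269,-0.264,0.347,-0.456,0,0],[1,-0.269,-0.264,0.347,-0.456,0,0],[1,-0.269,-0.264,0.347,-0.456,0,0],[1,-0.269,-0.264,0.347,-0.456,0,0],[1,-0.269,-0.264,0.347,-0.456,0,0],[1,-0.269,-0.264,0.347,-0.456,0,0],[1,-0.269,-0.264,0.347,-0.456,0,0]],
  ],
)

```text
time: 2.2
position: [480.7, 195.3, 499.6]
tcp_rot: [-0.003, 1.572, 0.002]
force: [-0.1, -0.4, -0.9]
width: 85.3
```

```bash
python3 - <<'E'
from h import *
np.set_printoptions(precision=1,suppress=True)
p,d,c,P=shot("wrist","w1")
for n in ["jig","bush_plate","bush_plate_handle","dowel","pin_stand","short_pin_a_mid"]:
    r=finder.cut_out(n,"wrist")
    for x in r[:2]:
        m=x["mask"]; q=P[m]; q=q[~np.isnan(q[:,0])]
        if len(q):print(n,round(x["p"],2),x["xy"],m.sum(),np.median(q,0),q.min(0),q.max(0))
s=status.state(); print(s["time"],s["position"])
E
```

```text
jig 0.83 [153.5, 229.0] 8635 [586.2  50.  233.5] [470.6 -73.  210.2] [690.3 153.1 526. ]
bush_plate 0.62 [399.8, 197.6] 5675 [544.  393.3 230.2] [470.6 249.6 210.5] [654.7 444.8 522.8]
bush_plate 0.54 [173.7, 315.2] 1431 [718.6  69.4 258.3] [714.3  41.8 194.9] [812.3  91.1 275.5]
bush_plate_handle 0.88 [399.8, 200.6] 5732 [544.2 393.2 230.2] [469.1 244.7 210.2] [655.3 444.8 526.4]
dowel 0.57 [283.1, 191.7] 92 [529.6 229.  260.2] [527.2 224.7 229.8] [537.2 234.1 266.9]
pin_stand 0.61 [277.9, 183.3] 2850 [524.7 229.2 235.5] [465.2 197.9 209. ] [599.  260.8 262.1]
2.55 [481.3 194.1 500.2]
```

View pics/w1.png

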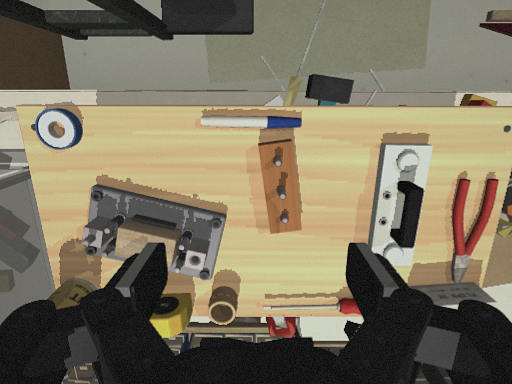

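Emit:
servo_tool(
  targets=[
    [[1,0.03,-0.05,0.025,0,0,0],[1,0.06,-0.1,0.055,0,0,0],[1,0.1,-0.145,0.085,0,0,0],[1,0.1,-0.145,0.085,0,0,0],[1,0.1,-0.145,0.085,0,0,0],[1,0.1,-0.145,0.085,0,0,0]],
  ],
)

```text
time: 3.3
position: [566.5, 50.7, 401.5]
tcp_rot: [-0.001, 1.569, 0.003]
force: [-0.3, 0.0, -0.4]
width: 85.5
```

```bash
python3 - <<'E'
from h import *
np.set_printoptions(precision=1,suppress=True)
p,d,c,P=shot("wrist","w2")
s=status.state(); print(s["time"],s["position"],np.abs(s["joint_velocities"]).max())
cv2.imwrite("pics/w2b.png",cv2.resize(p[100:330,40:400,::-1],None,fx=2.2,fy=2.2,interpolation=cv2.INTER_CUBIC))
E
```

```text
3.35 [566.5  50.6 401.5] 0.0036945621242366724
```

View pics/w2b.png

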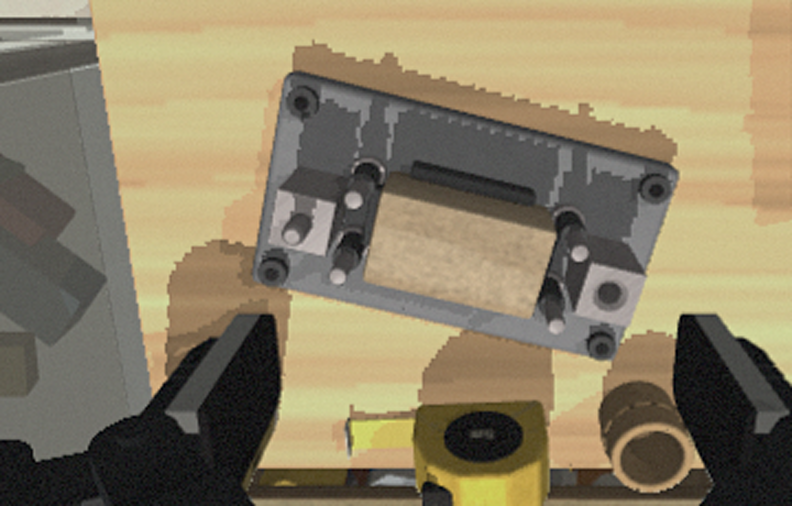

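```bash
python3 - <<'E'
from h import *
p,d,c,P=load("w2")
def z(u,v,r=16,f=12):
    a=p[v-r:v+r,u-r:u+r,::-1]; a=cv2.resize(a,None,fx=f,fy=f,interpolation=cv2.INTER_CUBIC)
    return a
pts=[(172,206),(316,232)]
t=np.hstack([z(*q) for q in pts]);
pl=[(201,191),(194,224),(303,215),(292,248)]
t2=np.hstack([z(*q,16,6) for q in pl])
cv2.imwrite("pics/w2c.png",np.vstack([t,t2]))
E
```

```text
(no output)
```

View pics/w2c.png

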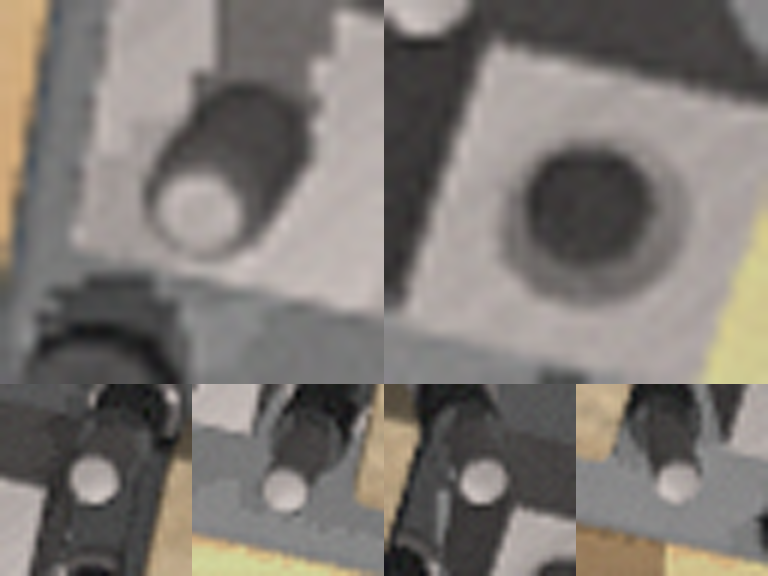

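```bash
python3 - <<'E'
from h import *
from scipy.optimize import least_squares
np.set_printoptions(precision=2,suppress=True)
p,d,c,P=load("w2")
uv=np.array([(172.2,206.7),(317.1,234.0),(200,190.5),(193,225),(302.8,214.5),(292.7,247.8)])
# jig frame: y from right post to left; x: z up => right handed
X=np.array([(0,-70,74),(0,70,58),(-18,-49.5,64),(18,-49.5,64),(-18,49.5,64),(18,49.5,64)],float)
def f(q,n):
    R=Rn.from_euler('z',q[2]).as_matrix(); W=X@R.T+[q[0],q[1],q[3] if len(q)>3 else 210]
    return (proj(c,W)-uv)[:n].ravel()
for n in (2,6):
    for q0 in ([583,50,-0.2],[583,50,-.2,210]):
        if n==2 and len(q0)==4: continue
        r=least_squares(f,q0,args=(n,)); q=r.x
        a=q[2]; print(n,q,r.fun.reshape(-1,2).round(1).tolist())
        print(" socket",q[:2]+70*np.array([-np.sin(a),np.cos(a)]),"pin",q[:2]-70*np.array([-np.sin(a),np.cos(a)]))
for q in uv: print(P[int(round(q[1])),int(round(q[0]))])
print("post",P[226,309],P[245,312],"platform",P[120,300],P[280,230])
E
```

```text
2 [607.    43.27  -0.25] [[0.4, 0.1], [-0.5, -0.2]]
 socket [624.16 111.13] pin [589.83 -24.6 ]
6 [606.86  43.14  -0.24] [[0.2, 0.2], [-0.5, -0.5], [0.4, -0.1], [0.2, 0.1], [0.1, 0.2], [-0.4, -0.1]]
 socket [623.81 111.06] pin [589.91 -24.78]
6 [606.35  43.19  -0.24 211.25] [[-0.1, 0.1], [-0.2, -0.4], [0.2, -0.2], [-0.1, 0.1], [0.3, 0.2], [-0.2, 0.1]]
 socket [623.31 111.11] pin [589.38 -24.72]
[589.34 -24.66 285.84]
[628.54 113.43 259.29]
[576.29  -0.45 276.19]
[611.53  -9.05 275.56]
[599.86  95.29 275.93]
[635.9   87.32 275.34]
post [614.89 102.76 269.88] [635.94 107.05 268.98] platform [518.48  97.71 211.05] [714.64  18.84 212.16]
```

Emit:
servo_tool(
  targets=[
    [[1,0.0,0.05,-0.02,0,0,0],[1,0.02,0.11,-0.04,0,0,0],[1,0.04,0.165,-0.055,0,0,0],[1,0.04,0.165,-0.055,0,0,0],[1,0.04,0.165,-0.055,0,0,0]],
  ],
)

```text
time: 3.98
position: [511.4, 214.4, 361.2]
tcp_rot: [-0.001, 1.569, 0.002]
force: [0.4, -1.0, 1.5]
width: 85.8
```

```bash
python3 - <<'E'
from h import *
np.set_printoptions(precision=1,suppress=True)
p,d,c,P=shot("wrist","w3")
s=status.state(); print(s["time"],s["position"],np.abs(s["joint_velocities"]).max())
cv2.imwrite("pics/w3b.png",cv2.resize(p[100:330,160:420,::-1],None,fx=2.6,fy=2.6,interpolation=cv2.INTER_CUBIC))
E
```

```text
4.025 [512.  213.3 361.3] 0.020338532812200404
```

View pics/w3b.png

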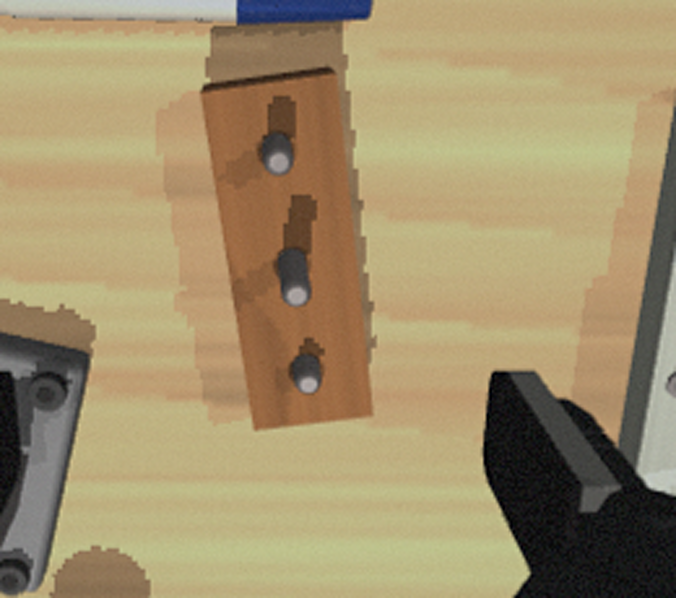

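```bash
python3 - <<'E'
from h import *
np.set_printoptions(precision=1,suppress=True)
p,d,c,P=load("w3")
def z(u,v,r=20,f=15):
    return cv2.resize(p[v-r:v+r,u-r:u+r,::-1],None,fx=f,fy=f,interpolation=cv2.INTER_CUBIC)
cv2.imwrite("pics/w3c.png",z(273,206))
for u,v,zz in [(266.5,161.2,254),(273.5,212.8,264),(278,247,246)]:
    print(onplane(c,[(u,v)],zz), P[int(round(v)),int(round(u))])
print(proj(c,[[0,0,0]]).shape)
E
```

```text
[[490.1 223.2 254. ]] [489.3 222.7 257.1]
[[532.2 229.3 264. ]] [532.3 229.7 264.2]
[[573.8 235.2 246. ]] [573.1 235.1 247.5]
(1, 2)
```

View pics/w3c.png

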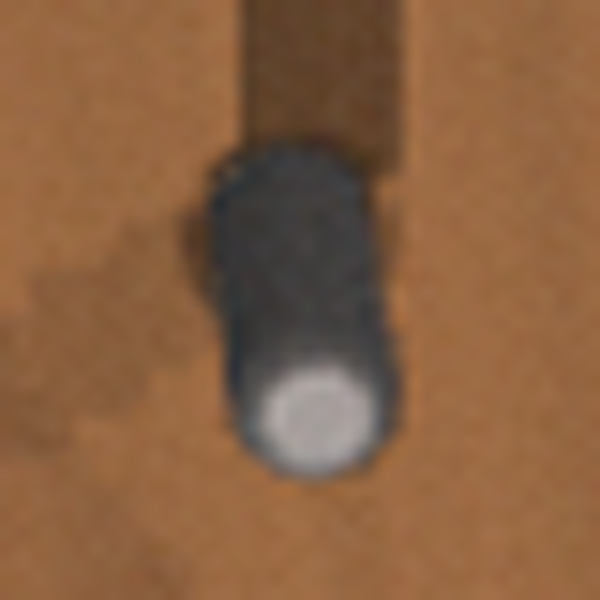

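```bash
python3 - <<'E'
from h import *
np.set_printoptions(precision=4,suppress=True)
p,d,c,P=load("w3")
t=onplane(c,[(273.8,213.3)],264)[0]; b=onplane(c,[(272,200.5)],234)[0]
print(t,b)
s=status.state();print(s["position"],delta([t[0]-.3,t[1]-.3,243],np.pi/2))
E
```

```text
[532.6664 229.5287 264.    ] [531.883  229.4851 234.    ]
[511.9815 213.3366 361.3447] (array([0.1184, 0.0159, 0.0202]), array([-0.0003,  0.0018, -0.0003]))
```

Emit:
servo_tool(
  targets=[
    [[1,0.02,0.016,0.02,0,0.002,0],[1,0.06,0.016,0.02,0,0.002,0],[1,0.095,0.016,0.02,0,0.002,0],[1,0.118,0.016,0.02,0,0.002,0],[1,0.118,0.016,0.02,0,0.002,0],[-1,0.118,0.016,0.02,0,0.002,0],[-1,0.118,0.016,0.02,0,0.002,0],[-1,0.118,0.016,0.02,0,0.002,0],[-1,0.118,0.016,0.02,0,0.002,0],[-1,0.118,0.016,0.02,0,0.002,0],[-1,0.118,0.016,0.02,0,0.002,0]],
  ],
  force=60,
)

```text
time: 5.4
position: [531.7, 229.8, 242.8]
tcp_rot: [0.0, 1.572, 0.0]
force: [-1.2, -0.4, 3.8]
width: 7.7
```

```bash
python3 - <<'E'
from h import *
np.set_printoptions(precision=4,suppress=True)
p,d,c,P=shot("wrist","w4")
s=status.state();print(s)
cv2.imwrite("pics/w4b.png",cv2.resize(p[200:384,180:340,::-1],None,fx=3,fy=3,interpolation=cv2.INTER_CUBIC))
E
```

```text
{'time': 5.45, 'joint_pos': array([-0.6142,  0.3354,  0.1861,  1.7794, -0.0718,  1.0345,  1.1695]), 'joint_velocities': array([-0.0005,  0.0002,  0.0007, -0.    , -0.0002, -0.0018,  0.0007]), 'joint_efforts': array([ -0.3001, -42.2549,   1.4527, -23.4888,  -0.1344,  -0.3229,
        -0.001 ]), 'position': array([531.6886, 229.8168, 242.7573]), 'tcp_rot': array([0.0001, 1.5722, 0.0002]), 'force': array([-0.3613, -0.6435,  4.7603]), 'wrist_torque': array([-0.2088,  0.1785, -0.0146]), 'width': 7.726230617136438}
```

View pics/w4b.png

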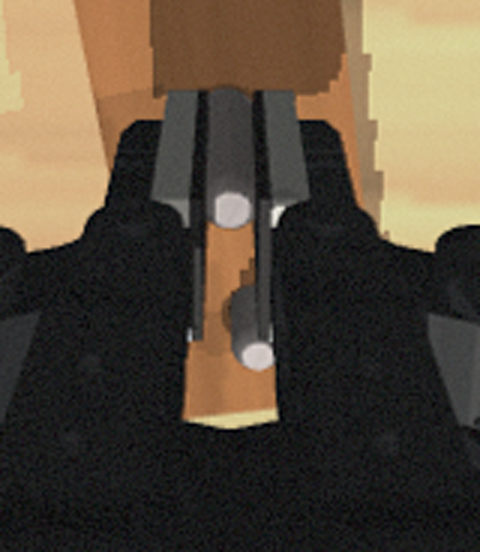

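Emit:
servo_tool(
  targets=[
    [[-1,-0.02,0,0,0,0,0],[-1,-0.05,0,0,0,0,0],[-1,-0.1,0,0,0,0,0],[-1,-0.1,0,0,-0.18,0,0],[-1,-0.1,-0.03,0.02,-0.36,0,0],[-1,-0.1,-0.06,0.05,-0.54,0,0],[-1,-0.1,-0.1,0.08,-0.72,0,0],[-1,-0.1,-0.118,0.092,-0.9,0,0],[-1,-0.1,-0.118,0.092,-1.08,0,0],[-1,-0.1,-0.118,0.092,-1.26,0,0],[-1,-0.1,-0.118,0.092,-1.44,0,0],[-1,-0.1,-0.118,0.092,-1.62,0,0],[-1,-0.1,-0.118,0.092,-1.814,0,0],[-1,-0.1,-0.118,0.092,-1.814,0,0],[-1,-0.1,-0.118,0.092,-1.814,0,0]],
  ],
)

```text
time: 7.32
position: [623.8, 111.6, 342.2]
tcp_rot: [-1.383, 1.082, 1.39]
force: [0.4, -0.5, -0.5]
width: 7.3
```

```bash
python3 - <<'E'
from h import *
np.set_printoptions(precision=4,suppress=True)
p,d,c,P=shot("wrist","w5")
s=status.state();print(s["time"],s["position"],s["joint_pos"],s["width"],s["force"],np.abs(s["joint_velocities"]).max())
print(delta([623.7,111.7,343],-0.243))
cv2.imwrite("pics/w5b.png",cv2.resize(p[150:384,130:390,::-1],None,fx=2.5,fy=2.5,interpolation=cv2.INTER_CUBIC))
p,d,c,P=shot("scene","s5")
cv2.imwrite("pics/s5b.png",cv2.resize(p[120:300,200:400,::-1],None,fx=3,fy=3,interpolation=cv2.INTER_CUBIC))
E
```

```text
7.375 [623.9603 110.8557 342.0015] [ 0.2841  0.4611 -0.7284  1.4752  0.3072  1.3241  2.9167] 7.737459160142467 [ 0.518  -0.1098 -0.6433] 0.10828812296300014
(array([-0.001 ,  0.0001,  0.0009]), array([-2.6559,  0.0031,  0.0033]))
```

View pics/w5b.png

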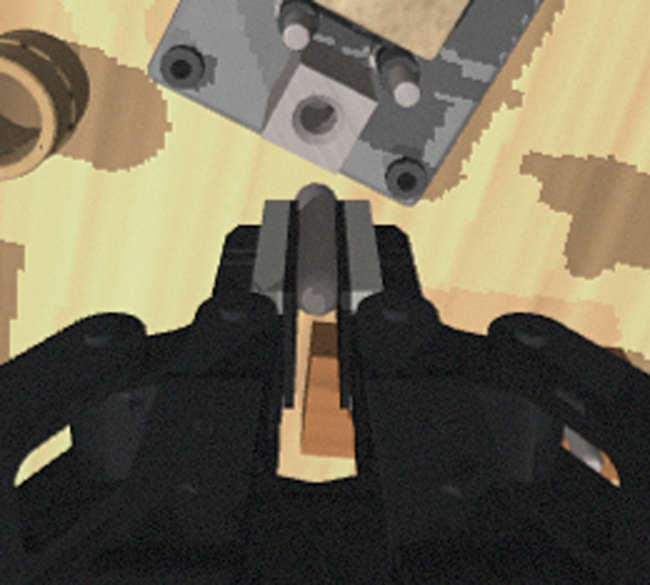

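View pics/s5b.png

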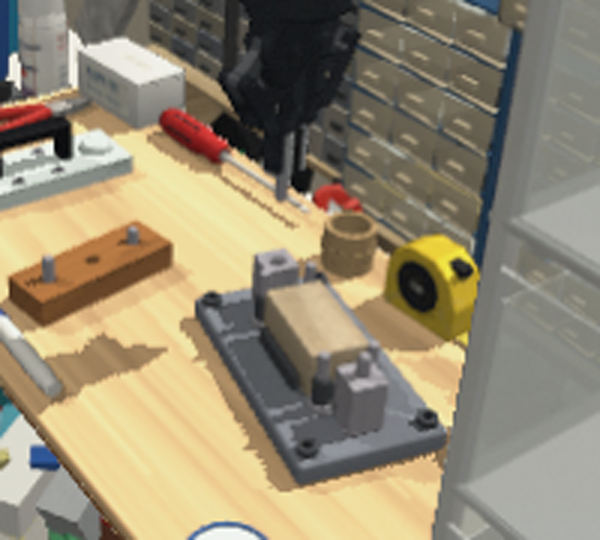

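```bash
python3 - <<'E'
from h import *
s=status.state();print(s["position"],s["width"],delta([623.3,110.5,300],-0.243+np.pi))
E
```

```text
[623.87530834 110.72923999 341.58527751] 7.572424222399643 (array([ 0.0416,  0.0005, -0.0002]), array([ 0.4846,  0.0014, -0.0029]))
```

Emit:
servo_tool(
  targets=[
    [[-1,0.0,0,0,0.17,0,0],[-1,0.01,0,0,0.34,0,0],[-1,0.03,0.0005,0,0.485,0.001,-0.003],[-1,0.04,0.0005,0,0.485,0.001,-0.003],[-1,0.042,0.0005,0,0.485,0.001,-0.003],[-1,0.042,0.0005,0,0.485,0.001,-0.003]],
  ],
)

```text
time: 8.18
position: [623.4, 112.0, 300.4]
tcp_rot: [-1.032, 1.313, 1.029]
force: [-0.0, 0.6, -1.4]
width: 7.5
```

```bash
python3 - <<'E'
from h import *
np.set_printoptions(precision=4,suppress=True)
p,d,c,P=shot("wrist","w6")
s=status.state();print(s["time"],s["position"],s["joint_pos"],s["width"],s["force"],np.abs(s["joint_velocities"]).max())
print(delta([623.3,110.5,300],-0.243+np.pi))
a=cv2.resize(p[170:370,170:350,::-1],None,fx=3,fy=3,interpolation=cv2.INTER_CUBIC)
p,d,c,P=shot("scene","s6")
b=cv2.resize(p[160:260,240:360,::-1],None,fx=5,fy=5,interpolation=cv2.INTER_CUBIC)
cv2.imwrite("pics/w6b.png",a);cv2.imwrite("pics/s6b.png",b)
E
```

```text
8.225 [623.4591 111.947  300.695 ] [ 0.2108  0.4597 -0.6154  1.5389  0.2766  1.2293  2.4526] 7.513000544057797 [-0.5443 -0.1393  0.305 ] 0.005146060429127853
(array([ 0.0007, -0.0002, -0.0014]), array([ 0.0024, -0.0002,  0.002 ]))
```

View pics/w6b.png

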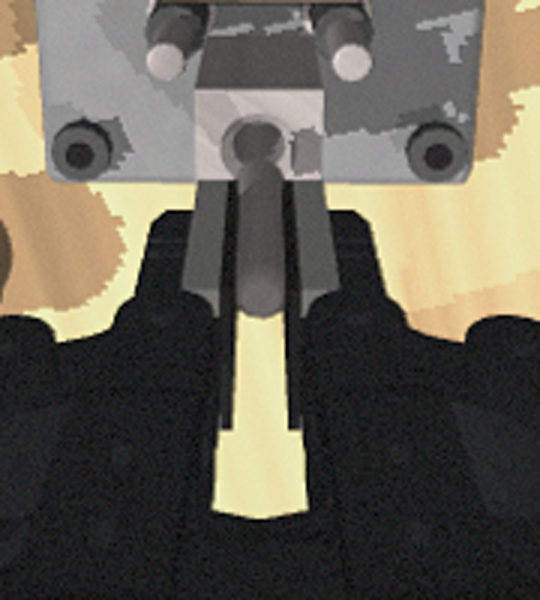

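View pics/s6b.png

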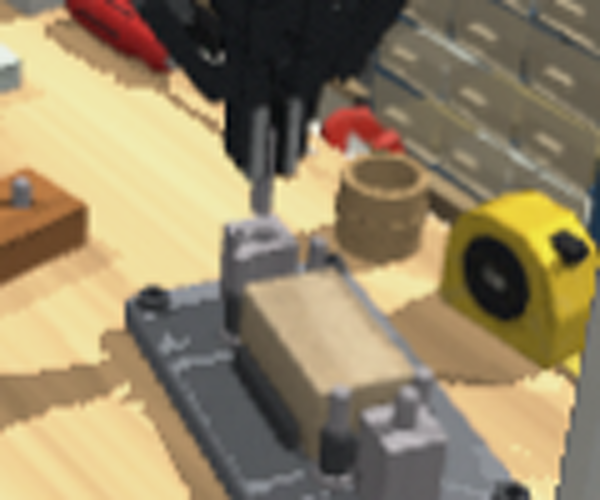

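```bash
python3 - <<'E'
from h import *
np.set_printoptions(precision=2,suppress=True)
p,d,c,P=load("w6")
print("socket",onplane(c,[(255.7,217.3)],268.5))
zt=300.7+21.3
print("pin top",onplane(c,[(257.3,266.7)],zt), P[268,257],P[264,257])
# predicted silhouette for upright pin at centre
t=onplane(c,[(257.3,266.7)],zt)[0]
for dx,dy in [(0,0),(0,-1.4)]:
  for zz in (zt,zt-44,zt-41.5): 
    th=np.linspace(0,6.28,40);r=5 if zz!=zt-44 else 3
    q=proj(c,np.c_[t[0]+dx+r*np.cos(th),t[1]+dy+r*np.sin(th),zz+0*th]); print(zz,q.min(0),q.max(0))
cv2.imwrite("pics/w6c.png",cv2.resize(p[195:285,225:295,::-1],None,fx=8,fy=8,interpolation=cv2.INTER_CUBIC)[:600])
E
```

```text
socket [[623.07 110.05 268.5 ]]
pin top [[622.58 112.1  322.  ]] [622.64 111.79 323.55] [622.23 110.13 323.03]
322.0 [246.27 256.86] [268.36 276.33]
278.0 [252.19 221.77] [262.36 231.13]
280.5 [248.69 220.3 ] [265.88 236.07]
322.0 [245.5  254.15] [267.66 273.72]
278.0 [251.61 219.62] [261.81 229.02]
280.5 [248.1  218.11] [265.32 233.96]
```

View pics/w6c.png

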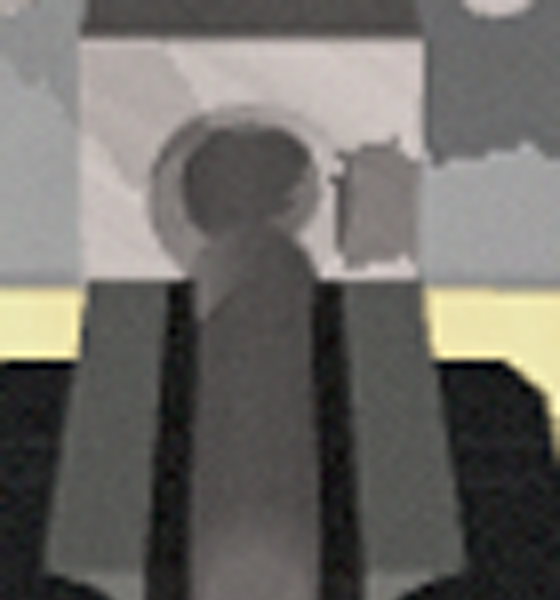

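Emit:
servo_tool(
  targets=[
    [[-1,0.0,-0.001,-0.0013,0,0,0.001],[-1,0.005,-0.001,-0.0013,0,0,0.001],[-1,0.009,-0.001,-0.0013,0,0,0.001],[-1,0.012,-0.001,-0.0013,0,0,0.001],[-1,0.015,-0.001,-0.0013,0,0,0.001],[-1,0.015,-0.001,-0.0013,0,0,0.001]],
  ],
)

```text
time: 9.02
position: [623.7, 110.2, 284.8]
tcp_rot: [-1.03, 1.315, 1.029]
force: [-0.2, 0.1, 0.3]
width: 7.6
```

```bash
python3 - <<'E'
from h import *
np.set_printoptions(precision=4,suppress=True)
p,d,c,P=shot("wrist","w7")
s=status.state();print(s["time"],s["position"],s["width"],s["force"],s["wrist_torque"])
cv2.imwrite("pics/w7b.png",cv2.resize(p[170:300,200:320,::-1],None,fx=5,fy=5,interpolation=cv2.INTER_CUBIC)[:600])
E
```

```text
9.075 [623.6825 110.1929 284.9964] 7.385857105836995 [ 0.5965  0.9527 -0.567 ] [-0.04    0.1029  0.0473]
```

View pics/w7b.png

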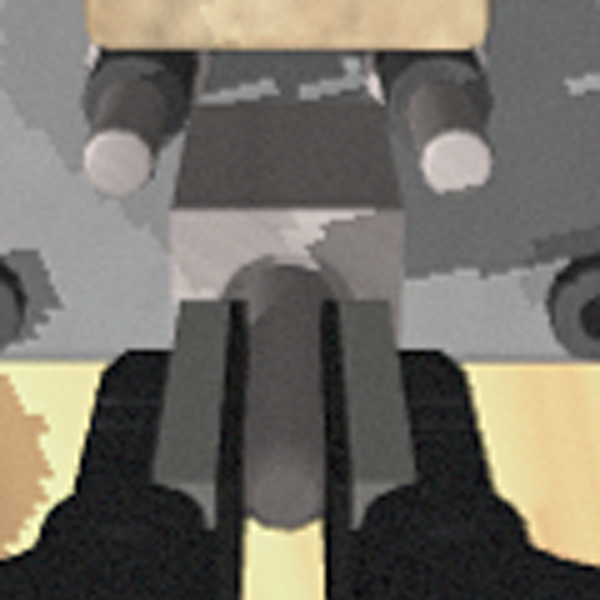

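Emit:
servo_tool(
  targets=[
    [[-1,0.004,0,0,0,0,0],[-1,0.008,0,0,0,0,0],[-1,0.011,0,0,0,0,0],[-1,0.0125,0,0,0,0,0],[-1,0.0125,0,0,0,0,0]],
  ],
)

```text
time: 9.7
position: [623.7, 110.1, 272.4]
tcp_rot: [-1.03, 1.315, 1.029]
force: [-1.9, -0.2, -1.0]
width: 7.6
```

Emit:
servo_tool(
  targets=[
    [[-0.3,0,0,0,0,0,0],[-0.3,0,0,0,0,0,0],[-0.3,0,0,0,0,0,0],[-0.3,-0.04,0,0,0,0,0],[-0.3,-0.06,0,0,0,0,0],[-0.3,-0.06,0,0,0,0,0]],
  ],
)

```text
time: 10.45
position: [624.6, 110.7, 334.4]
tcp_rot: [-1.031, 1.311, 1.027]
force: [-0.2, 0.7, -0.8]
width: 29.7
```

```bash
python3 - <<'E'
from h import *
np.set_printoptions(precision=4,suppress=True)
p,d,c,P=shot("wrist","w8")
s=status.state();print(s["time"],s["position"],s["width"],s["force"],s["wrist_torque"])
cv2.imwrite("pics/w8b.png",cv2.resize(p[130:330,130:390,::-1],None,fx=3,fy=3,interpolation=cv2.INTER_CUBIC)[:600])
p,d,c,P=shot("scene","s8")
b=cv2.resize(p[160:260,240:360,::-1],None,fx=5,fy=5,interpolation=cv2.INTER_CUBIC)
cv2.imwrite("pics/s8b.png",b)
E
```

```text
10.5 [623.8828 110.28   332.7698] 29.682356657796397 [ 0.142  -0.1379 -0.9177] [-0.0047 -0.0469 -0.0213]
```

View pics/w8b.png

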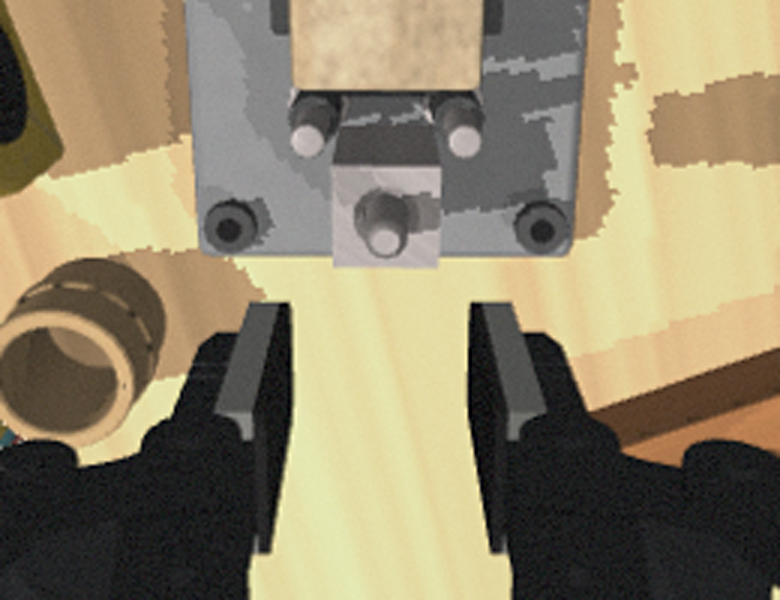

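View pics/s8b.png

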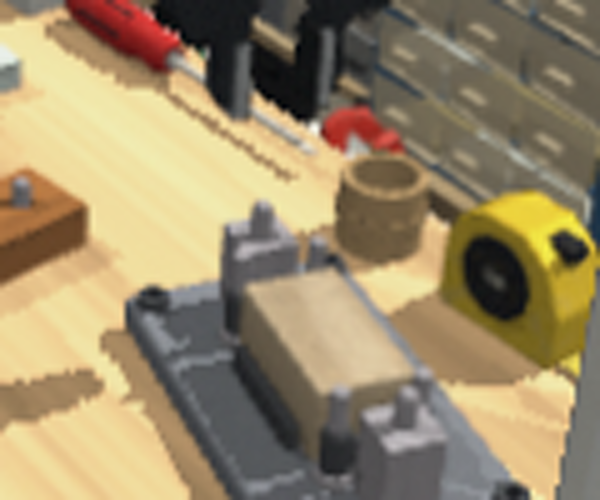

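```bash
python3 - <<'E'
from h import *
np.set_printoptions(precision=1,suppress=True)
p,d,c,P=load("w8")
u,v=130+386/3,130+242/3
print(u,v,P[int(v)-2:int(v)+3,int(u)-1:int(u)+3,2])
print("post",P[int(130+180/3),int(130+350/3)], P[int(130+180/3),int(130+420/3)])
r=np.load("pics/w2.npz"); p2,d2,c2,P2=load("w2"); print("fixed",P2[205:209,171:174,2],"post",P2[226,309,2],P2[245,312,2])
for zz in (284,285,288,292): print(zz,onplane(c,[(u-.3,v-.3)],zz))
E
```

```text
258.66666666666663 210.66666666666669 [[285.6 284.8 284.8 284.6]
 [285.2 284.5 284.8 285.8]
 [285.9 285.1 285.1 285.2]
 [285.6 285.4 284.8 284.5]
 [285.7 285.9 284.5 285.2]]
post [629.5 100.  269.7] [612.9 103.9 270.1]
fixed [[284.  285.2 285.3]
 [285.9 284.5 285.7]
 [287.  285.8 285.5]
 [285.7 285.8 284.7]] post 269.8762083377915 268.9797788391589
284 [[623.3 111.7 284. ]]
285 [[623.2 111.3 285. ]]
288 [[623.  110.2 288. ]]
292 [[622.6 108.7 292. ]]
```

```bash
python3 - <<'E'
from h import *
s=status.state();print(s["position"],delta([530,385,380],1.41))
E
```

```text
[623.45405797 110.04845018 331.7922928 ] (array([-0.0484,  0.1566,  0.2445]), array([ 1.4899e+00, -1.5000e-03,  5.0000e-04]))
```

Emit:
servo_tool(
  targets=[
    [[1,-0.048,0,0.01,0,0,0],[1,-0.048,0.03,0.05,0.18,0,0],[1,-0.048,0.06,0.1,0.36,0,0],[1,-0.048,0.09,0.15,0.54,0,0],[1,-0.048,0.12,0.2,0.72,0,0],[1,-0.048,0.157,0.244,0.9,0,0],[1,-0.048,0.157,0.244,1.08,0,0],[1,-0.048,0.157,0.244,1.26,0,0],[1,-0.048,0.157,0.244,1.44,-0.001,0],[1,-0.048,0.157,0.244,1.49,-0.001,0],[1,-0.048,0.157,0.244,1.49,-0.001,0],[1,-0.048,0.157,0.244,1.49,-0.001,0]],
  ],
)

```text
time: 12.05
position: [529.6, 384.6, 379.5]
tcp_rot: [0.125, 1.567, -0.126]
force: [-0.1, -0.3, 1.6]
width: 85.7
```

```bash
python3 - <<'E'
from h import *
np.set_printoptions(precision=1,suppress=True)
p,d,c,P=shot("wrist","w9")
s=status.state();print(s["time"],s["position"],s["joint_pos"],np.abs(s["joint_velocities"]).max())
cv2.imwrite("pics/w9b.png",cv2.resize(p[60:330,80:430,::-1],None,fx=2.2,fy=2.2,interpolation=cv2.INTER_CUBIC))
for n in ["bush_plate"]:
    for x in finder.cut_out(n,"wrist")[:2]:
        m=x["mask"]; q=P[m]; q=q[np.isfinite(q[:,0])]
        print(n,x["p"],x["xy"],len(q))
        for lo,hi in [(224,232),(233,240),(262,275)]:
            k=q[(q[:,2]>lo)&(q[:,2]<hi)]
            if len(k)>50: print(lo,len(k),k.mean(0),cv2.minAreaRect(k[:,:2].astype(np.float32)))
E
```

```text
12.1 [529.7 384.6 379.7] [-0.4  0.4 -0.4  1.4  0.2  1.4  0.6] 0.003038401139755273
bush_plate 0.93 [273.3, 187.7] 10907
224 7446 [551.3 401.2 229.5] ((563.1670532226562, 401.10894775390625), (64.11214447021484, 184.72227478027344), 89.39969635009766)
233 1219 [543.  401.2 236.8] ((561.5361938476562, 399.76190185546875), (39.758060455322266, 166.60858154296875), 85.77080535888672)
262 1968 [559.2 401.1 268.9] ((562.3496704101562, 401.1121826171875), (20.04317283630371, 85.40752410888672), 89.47689819335938)
```

View pics/w9b.png

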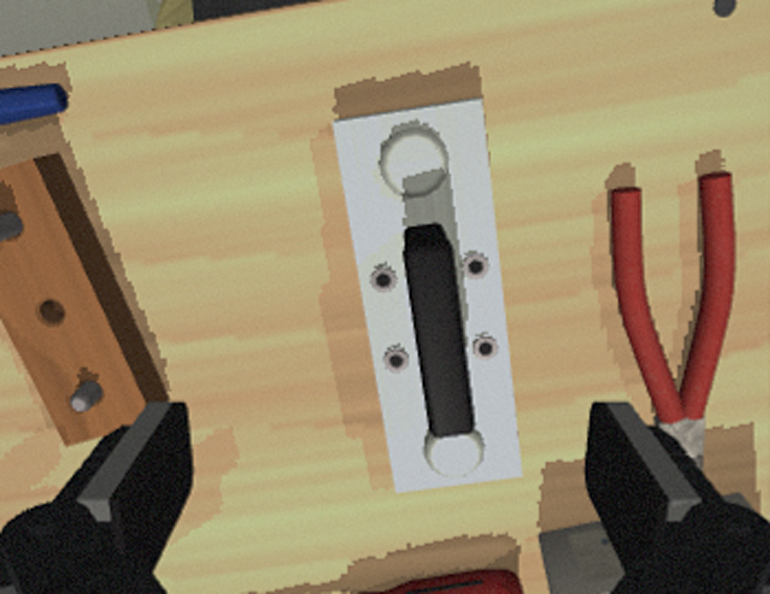

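```bash
python3 - <<'E'
from h import *
s=status.state();print(s["position"],delta([562.8,401.1,243.5],1.5605))
E
```

```text
[529.72531965 384.62183629 379.90892207] (array([0.1364, 0.0216, 0.03  ]), array([-0.1501,  0.0002,  0.0006]))
```

Emit:
servo_tool(
  targets=[
    [[1,0.02,0.0216,0.03,-0.15,0,0],[1,0.06,0.0216,0.03,-0.15,0,0],[1,0.1,0.0216,0.03,-0.15,0,0],[1,0.125,0.0216,0.03,-0.15,0,0],[1,0.1364,0.0216,0.03,-0.15,0,0],[1,0.1364,0.0216,0.03,-0.15,0,0],[-1,0.1364,0.0216,0.03,-0.15,0,0],[-1,0.1364,0.0216,0.03,-0.15,0,0],[-1,0.1364,0.0216,0.03,-0.15,0,0],[-1,0.1364,0.0216,0.03,-0.15,0,0],[-1,0.1364,0.0216,0.03,-0.15,0,0]],
  ],
  force=110,
)

```text
time: 13.52
position: [563.1, 401.1, 244.8]
tcp_rot: [0.009, 1.569, -0.009]
force: [-0.3, -2.3, 4.2]
width: 17.9
```

```bash
python3 - <<'E'
from h import *
np.set_printoptions(precision=4,suppress=True)
s=status.state();print(s["time"],s["position"],s["tcp_rot"],s["width"],s["force"],s["wrist_torque"])
p,d,c,P=shot("wrist","w10")
E
```

```text
13.525 [563.0853 401.1358 244.7538] [ 0.0085  1.5694 -0.0088] 17.903855764546552 [-0.3496 -2.3009  4.1663] [-0.2853  0.3266 -0.0151]
```

View pics/w10.png

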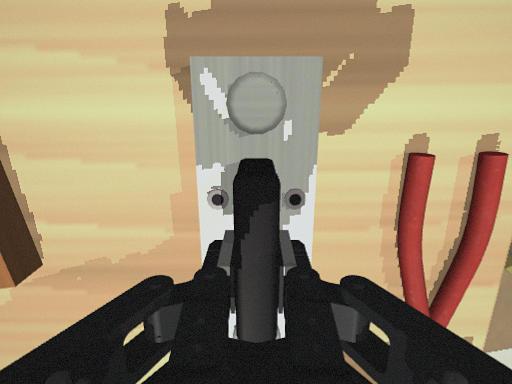

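```bash
python3 - <<'E'
from h import *
s=status.state();print(s["position"],s["joint_pos"].round(2),delta([606.6,43.2,365],-0.243))
p,d,c,P=load("w10")
for z in (228,229): print(onplane(c,[(255,56.5)],z))
for z in (236,237): print("boss",onplane(c,[(256.7,102.5)],z))
E
```

```text
[563.12214141 401.10574532 244.78094424] [-0.39  0.57 -0.42  1.46  0.24  1.17  0.71] (array([-0.1201, -0.3574,  0.0476]), array([ 1.8027e+00,  1.2000e-03, -1.2000e-03]))
[[470.70261205 401.83082253 228.        ]]
[[470.80694326 401.83324973 229.        ]]
boss [[491.88000595 402.41548439 236.        ]]
boss [[491.85094075 402.41420503 237.        ]]
```

Emit:
servo_tool(
  targets=[
    [[-1,-0.02,0,0,0,0,0],[-1,-0.06,0,0,0,0,0],[-1,-0.1,0,0,0,0,0],[-1,-0.13,-0.02,0,0.1,0,0],[-1,-0.13,-0.06,0.01,0.25,0,0],[-1,-0.13,-0.1,0.02,0.4,0,0],[-1,-0.13,-0.14,0.03,0.55,0,0],[-1,-0.13,-0.18,0.04,0.7,0,0],[-1,-0.13,-0.22,0.047,0.85,0,0],[-1,-0.13,-0.26,0.047,1.0,0,0],[-1,-0.13,-0.3,0.047,1.15,0,0],[-1,-0.13,-0.34,0.047,1.3,0,0],[-1,-0.13,-0.358,0.0475,1.45,0,0],[-1,-0.13,-0.358,0.0475,1.6,0,0],[-1,-0.13,-0.358,0.0475,1.75,0,0],[-1,-0.13,-0.358,0.0475,1.803,0.001,-0.001],[-1,-0.13,-0.358,0.0475,1.803,0.001,-0.001],[-1,-0.13,-0.358,0.0475,1.803,0.001,-0.001]],
  ],
)

```text
time: 15.82
position: [606.4, 43.0, 374.2]
tcp_rot: [1.385, 1.085, -1.385]
force: [0.3, 0.6, -3.8]
width: 18.1
```

```bash
python3 - <<'E'
from h import *
np.set_printoptions(precision=4,suppress=True)
s=status.state();print(s["time"],s["position"],s["joint_pos"],s["width"],s["force"],s["wrist_torque"])
p,d,c,P=shot("wrist","w11")
print(delta([606.5,42.6,330],-0.243))
p,d,c,P=shot("scene","s11"); cv2.imwrite("pics/s11b.png",cv2.resize(p[110:290,200:400,::-1],None,fx=3,fy=3,interpolation=cv2.INTER_CUBIC))
E
```

```text
15.825 [606.3573  43.0409 374.2293] [-0.0984  0.2927 -0.0353  1.5285  0.0103  1.3211 -0.3765] 18.06775355881143 [ 0.2616  0.5732 -3.8077] [-0.0658  0.0099 -0.0584]
(array([0.0442, 0.0002, 0.0003]), array([0.001 , 0.0001, 0.0006]))
```

View pics/w11.png

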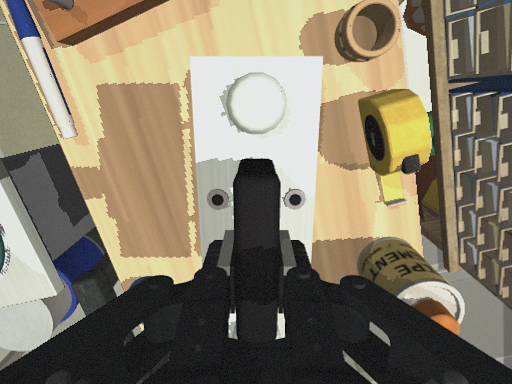

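View pics/s11b.png

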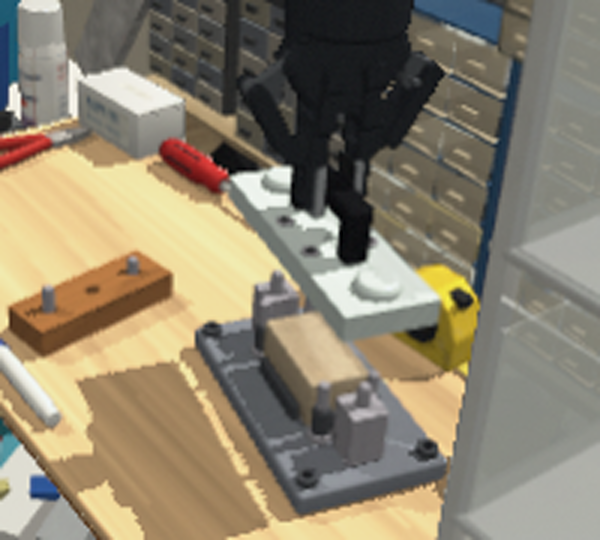

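Emit:
servo_tool(
  targets=[
    [[-1,0.02,0,0.0003,0.001,0,0],[-1,0.04,0,0.0003,0.001,0,0],[-1,0.049,0,0.0003,0.001,0,0],[-1,0.052,0,0.0003,0.001,0,0],[-1,0.0545,0,0.0003,0.001,0,0],[-1,0.057,0,0.0003,0.001,0,0],[-1,0.058,0,0.0003,0.001,0,0],[-1,0.058,0,0.0003,0.001,0,0]],
  ],
)

```text
time: 16.92
position: [606.4, 42.5, 316.2]
tcp_rot: [1.386, 1.084, -1.387]
force: [-0.1, 0.1, -3.6]
width: 17.8
```

```bash
python3 - <<'E'
from h import *
np.set_printoptions(precision=4,suppress=True)
s=status.state();print(s["time"],s["position"],s["width"],s["force"],s["wrist_torque"])
p,d,c,P=shot("scene","s12"); cv2.imwrite("pics/s12b.png",cv2.resize(p[140:260,230:370,::-1],None,fx=5,fy=5,interpolation=cv2.INTER_CUBIC))
E
```

```text
16.925 [606.364   42.4932 316.2478] 17.756611329782718 [-0.051   0.0715 -3.6324] [0.0714 0.0096 0.0047]
```

View pics/s12b.png

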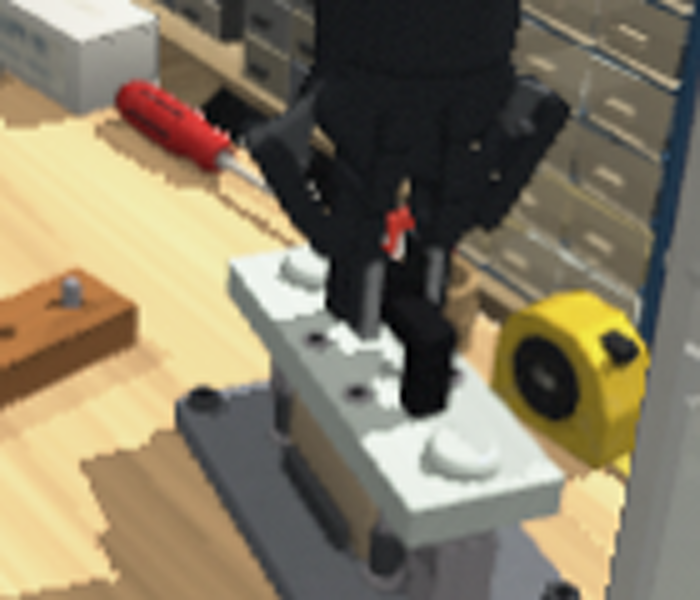

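Emit:
servo_tool(
  targets=[
    [[-1,0.0015,0,0,0,0,0],[-1,0.003,0,0,0,0,0],[-1,0.0045,0,0,0,0,0],[-1,0.006,0,0,0,0,0],[-1,0.006,0,0,0,0,0]],
  ],
)

```text
time: 17.6
position: [606.3, 42.4, 310.0]
tcp_rot: [1.386, 1.084, -1.387]
force: [-0.5, -0.8, -4.7]
width: 18.0
```

Emit:
servo_tool(
  targets=[
    [[-1,0.0015,0,0,0,0,0],[-1,0.003,0,0,0,0,0],[-1,0.0045,0,0,0,0,0],[-1,0.0055,0,0,0,0,0],[-1,0.0065,0,0,0,0,0],[-1,0.0065,0,0,0,0,0]],
  ],
)

```text
time: 18.35
position: [606.6, 42.5, 304.4]
tcp_rot: [1.387, 1.083, -1.386]
force: [-1.7, -0.7, 4.2]
width: 17.7
```

```bash
python3 - <<'E'
from h import *
np.set_printoptions(precision=4,suppress=True)
s=status.state();print(s["time"],s["position"],s["width"],s["force"],s["wrist_torque"],delta([0,0,0],-.243)[1])
p,d,c,P=shot("wrist","w13"); 
for n in ["w11","w13"]:
  P=load(n)[3]; print(n,np.nanmedian(P[65:75,200:310,2]),np.nanmedian(P[95:110,245:270,2]),np.nanmedian(P[140:220,200:212,2]),np.nanmedian(P[140:220,300:312,2]))
E
```

```text
18.35 [606.5611  42.4994 304.356 ] 17.66785036534213 [-1.7481 -0.6742  4.1668] [-0.0522  0.5505  0.0122] [-0.0011 -0.0002 -0.0006]
w11 358.96748648510174 366.8738224924306 359.027932203891 358.7550380967745
w13 289.01252551447146 297.0193018240153 289.15640868177945 288.86458654580406
```

Emit:
servo_tool(
  targets=[
    [[-1,0.0007,0,0,0,0,0],[-1,0.0014,0,0,0,0,0],[-1,0.002,0,0,0,0,0],[-1,0.002,0,0,0,0,0],[-1,0.002,0,0,0,0,0]],
  ],
)

```text
time: 19.02
position: [606.6, 42.5, 302.7]
tcp_rot: [1.387, 1.083, -1.386]
force: [-3.2, -0.3, 7.3]
width: 18.2
```

Emit:
servo_tool(
  targets=[
    [[-1,0.0006,0,0,0,0,0],[-1,0.0012,0,0,0,0,0],[-1,0.0012,0,0,0,0,0],[-1,0.0012,0,0,0,0,0]],
  ],
)

```text
time: 19.52
position: [606.6, 42.5, 302.7]
tcp_rot: [1.388, 1.083, -1.385]
force: [-4.4, -0.5, 12.3]
width: 18.2
```

Emit:
servo_tool(
  targets=[
    [[-1,0.001,0,0,0,0,0],[-1,0.001,0,0,0,0,0],[-1,0.001,0,0,0,0,0],[-1,0.001,0,0,0,0,0]],
  ],
)

```text
time: 20.02
position: [606.7, 42.6, 302.7]
tcp_rot: [1.388, 1.082, -1.385]
force: [-6.8, -0.6, 17.1]
width: 18.1
```

```bash
python3 - <<'E'
from h import *
np.set_printoptions(precision=4,suppress=True)
s=status.state();print(s["time"],s["position"],s["width"],s["force"],s["wrist_torque"])
p,d,c,P=shot("wrist","w14")
for n in ["w11","w13","w14"]:
  P=load(n)[3]; print(n,np.nanmedian(P[65:75,200:310,2]),np.nanmedian(P[95:110,245:270,2]),np.nanmedian(P[140:220,200:212,2]),np.nanmedian(P[140:220,300:312,2]))
P=load("w2")[3]; print("post tops",np.nanmedian(P[221:229,306:312,2]),np.nanmedian(P[238:246,309:316,2]))
p,d,c,P=shot("scene","s14"); cv2.imwrite("pics/s14b.png",cv2.resize(p[140:260,230:370,::-1],None,fx=5,fy=5,interpolation=cv2.INTER_CUBIC))
E
```

```text
20.025 [606.6587  42.5648 302.6778] 18.07246631075664 [-6.769  -0.6024 17.0867] [-0.1412  1.6269  0.0372]
w11 358.96748648510174 366.8738224924306 359.027932203891 358.7550380967745
w13 289.01252551447146 297.0193018240153 289.15640868177945 288.86458654580406
w14 287.4051123485923 295.3560943999546 287.5725853080503 287.1941686435062
post tops 269.3351973157767 269.2671885371325
```

View pics/w14.png

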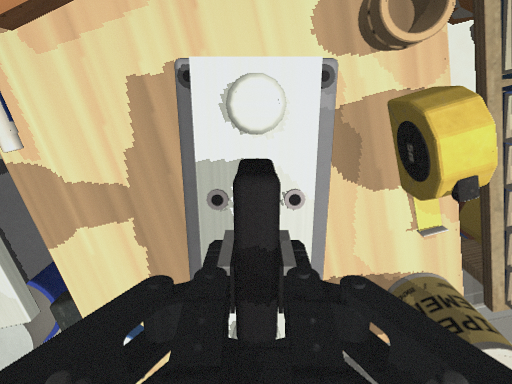

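View pics/s14b.png

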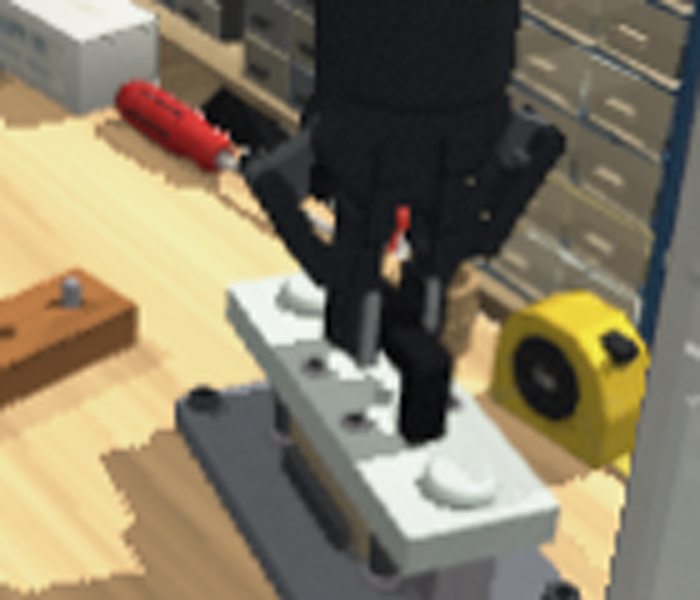

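```bash
python3 -c "
from cell import robot; print(robot.job_done())"
```

```text
the job is handed in; nothing more can be done
None
```

I finished the job and handed it in at about 20 s. It reports no verdict, so the checks below are my own measurements.

- **Dowel pin:** I took the longest pin, which stood in the middle hole of the stand. I lowered it about 19 mm into the left post's socket and let go, and it dropped the rest of the way home. Its top measured 285 mm, against about 285.3 mm for the fixed pin.
- **Bush plate:** It dropped over both pins without any searching. I pressed it down until the height stopped changing while the push kept rising. The tool read 17 N upward at the end, and the plate was still gripped at 110 N.
- **Seating:** The last depth check put the plate's underside at about 269.4 mm and the post tops at about 269.3 mm, level within about 0.4 mm. In the wrist picture the plate lies parallel to the jig's edges.
- **Everything else:** I did not measure the bystanders or spare pins again. In the last pictures, those in view looked undisturbed.

Three things were slightly off:

- **Wrong turn:** While carrying the pin I first turned it the wrong way. That brought the last joint to 2.917 rad against a limit of 2.92 before I corrected it.
- **Sideways force:** There was a sideways force of about 7 N on the tool during the final press.
- **Camera bias:** Wrist-camera positions differed from the tool's by about 0.5 to 1 mm sideways, which was within what the fits allow.

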